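# Close the mini centrifuge and push it home under the bench riser

### The arm

A 6-joint arm with a two-finger parallel gripper is mounted at the origin on the work surface. World frame = base frame: x ahead of the robot, y to its left, z up, the work surface at z = 0. Lengths are in m, angles in degrees, forces in N, time in s.
With the tool pointing down it reaches from about 0.35 to 0.775 m from the base axis. Payload 5.5 kg.
Tool frame: the origin (TCP) lies on the mounting face of the last link; the fingertips stand 173 mm ahead of it and the grasp point (between the pads) lies 155 mm ahead of it (finger_overhang is the distance from the TCP to the fingertips, in m); z points along the fingers, y is the line along which they close (so a half turn about z gives the same grasp; the last joint's range is limited). The gripper opens to 85 mm and grips with 20 to 120 N. Pads are 22 mm wide; open, the fingers measure 114 mm over their backs; the gripper's body (76 mm by 85 mm) begins 54 mm behind the grasp point. The pads swing forward as they close: fully open they stand 13 mm farther back than shut.
Start: joints at [-80.764, 17.945, 2.641, 74.691, 0, 82.002], TCP at [0.17, -0.549, 0.405] pointing down, gripper open.
Joint ranges: [-158.12, 158.12], [-49.38, 96.58], [-58.88, 72.47], [-126.05, 133.96], [-84.25, 85.87], [-180, 180]. Speed limits (degrees/s): [147.25, 147.25, 180, 180, 180, 180].

### API

Orientations are given as a 3x3 rotation matrix whose columns are the frame's x, y, z axes.
In Python, from cell import get_obs, read_camera, close_job, finger_overhang gives the robot as it stands.
- The arm moves only by the shell command python3 -m creep 'ROWS' [OPENING]. ROWS is JSON, a list of rows, each a list of 6 numbers: the shift along the tool's x, y, z in cm, then the turn, a rotation vector about the tool's x, y, z in rad. A call has 1 to 12 rows; each row shifts and turns the commanded pose from where the row before left it, along the tool's axes as they then stand; what a row does not reach is not made up. A row lasts 1/10 s, in which the tool goes at most 50 mm and 8.59 degrees, less where a joint would pass 70% of its speed; a pose out of reach is approached as far as the arm can. A call is refused whole if a number of a shift passes 5 or a number of a turn 0.15, either way. A call with a gripper value outside its range is refused whole. OPENING is the opening, from -1 (shut) to 1 (fully open), set as the call begins (- or left out, the last holds). The fingers move at their own pace and stop on an object; the grip force is fixed at half the most. Time passes only in rows, so rows that do not move let the fingers close. It gives the time, the measured TCP pose, the force, the opening and the grip force at its end, in the units of the state.
- get_obs(): the state, without advancing time (a new reading comes with each control period).
- read_camera(name): name is "scene" or "top" or "wrist"; returns a dict with "frame" (384x512x3 uint8, red, green, blue), "depth" (384x512 float32, m along the optical axis (not along the pixel's ray), 0 where there is no reading), "fx", "fy", "cx", "cy" (pixels), "extrinsics" (4x4, takes a point from camera to world coordinates). Camera axes: x right, y down, z forward; pixel columns grow to the right and rows downward; lengths in m; the calibration is good to about 2 mm. A picture is of the moment at which its call begins.
- close_job(): hands the job in; it is judged then, once.
The state is a dict: "time": time; "joint_pos": joint angles; "qvel": joint speeds; "tau": joint torques, N m; "tcp_pos": TCP position; "orientation": TCP orientation; "force": force on the tool from outside, world axes, zero at the start; "wrist_torque": the same for the moment, N m; "grip_width": opening from 0.0 (shut) to 1.0 (fully open); "grip_force": force on a finger pad.
Only numpy, scipy, OpenCV 4.12 (cv2) and the standard library are available. Lean on these libraries where they do the work, as an engineer would, in place of code of your own. Each camera call takes 0.05 s, during which the arm holds its last target. There are 200 camera calls.

### The job

Put the mini centrifuge away: first shut its clear lid fully while it still stands out on the open bench, then push it along the bench, without lifting or tipping it, in under the clear riser shelf until its whole base is on the dark mat, back end first with its button panel facing out of the open side. Do not knock the riser, and leave the other things on the bench where they are.

Things in the scene. Friction and masses are not known exactly. Their poses are not given: they have to be found in the camera images.
- centrifuge: Loose mini centrifuge: white square base 150 x 150 mm, 55 high, flat upright sides, black button panel on its front, black rotor on top (to 89 mm), clear round hinged lid; about 0.8 kg. Origin: centre of its underside; +x to its back (hinge), -x to its front. Starts with its front roughly to the robot's right (-y). 105 mm high with the lid shut; open about 190, too high for the riser.
- lid (a joint): Lid hinge: 0 = shut, grows to 1.8 rad open; starts at 1.3 to 1.7. Light friction: the lid stays where left and moves with about 1.5 N at its front end. The lid is an upside-down clear cup, radius 62 mm; shut, it is centred on the base, its flat top 50 mm above the base's top. Pushing that flat top from behind swings it shut.
- lid_hinge (a point): Middle of the lid's hinge axis: 66 mm behind the centre of the base, 55 mm up; axes as the centrifuge's. The hinge axis lies along the centrifuge's y.
- lid_tab (a point): Middle of the clear tab on the lid's front rim (16 x 34 x 6 mm), 134 mm from the hinge along the lid and 8 mm above the hinge plane; it moves with the lid.
- front_edge (a point): Middle of the base's front face, 75 mm ahead of its centre, 20 mm above its underside; axes as the centrifuge's.
- riser: Screwed-down riser: clear shelf 280 x 280 mm, underside 165 mm up, 8 thick, on four 14 mm posts. Origin: centre of the dark flat 180 x 180 mm mat on the bench under it; -x is the open side. Shelf from x = -110 to +170 mm, y +-140; posts at x = -100 and +160, y +-130. Boxes 60 mm high on its top from x = +105. Under it, a tool must lean back out of the open side, about 40 degrees.
- reagent_bottle: Bystander: clear bottle 68 mm across, 150 mm high. Origin: centre of its underside.
- jar: Bystander: amber jar 60 mm across, 70 mm high. Origin: centre of its underside.
- tip_box: Bystander: grey box 80 x 120 x 50 mm. Origin: centre of its underside.
- beaker: Bystander: glass beaker 68 mm across, 80 mm high. Origin: centre of its underside.
- tube_rack: Bystander: white rack 60 x 130 x 35 mm with capped tubes up to 46 mm high. Origin: centre of its underside.

How it is judged:
By the outcome, as a careful person would: the job done as asked, in the order asked, and still so for the second after the job is handed in, with the robot touching nothing.
It also fails if it takes over 70 s, if anything falls off the work surface, if the arm or the gripper's body presses on something with over 40 N, if the wrist force passes 120 N, or if a joint passes its speed limit or range.

## Working session

There is one attempt and no reset: what is moved stays moved. The work goes in short steps, Python scripts to look and compute and a shell command to move; the robot and the scene stay as the last step left them, time stands still between calls to the robot, and variables do not carry over. Pictures are saved under pics/ and viewed, at most 12 in all, crops included, and the job is handed in when it is done.

```bash
ls; mkdir -p pics; python3 - <<'E'
from cell import *
import cv2,numpy as np
o=get_obs();print({k:np.round(v,3).tolist() for k,v in o.items()},finger_overhang)
ims=[]
for n in("scene","top"):
    c=read_camera(n);np.savez(f"pics/{n}0.npz",**c)
    print(n,c["fx"],c["cx"],c["cy"],np.round(c["extrinsics"],3).tolist())
    cv2.imwrite(f"pics/{n}0.png",cv2.resize(c["frame"][:,:,::-1],(768,576)))
E
```

```text
pics
{'time': 0.0, 'joint_pos': [-80.764, 17.992, 2.575, 74.691, 0.0, 82.001], 'qvel': [0.035, -0.053, -0.071, 0.054, 0.046, -0.026], 'tau': [-0.001, -48.062, 29.853, 0.019, -0.0, -0.0], 'tcp_pos': [0.17, -0.549, 0.404], 'orientation': [[0.955, 0.296, -0.0], [0.296, -0.955, 0.002], [0.0, -0.002, -1.0]], 'force': [-1.252, 0.25, -1.5], 'wrist_torque': [-0.014, 0.042, 0.035], 'grip_force': 0.0, 'grip_width': 1.001} 0.1734
scene 465.00493292853855 262.62136014895583 197.53490722950716 [[0.357, 0.773, -0.525, 1.189], [0.934, -0.289, 0.21, -0.264], [0.011, -0.565, -0.825, 0.967], [0.0, 0.0, 0.0, 1.0]]
top 364.12743206768545 248.79617105265658 188.6650723448968 [[-0.026, -0.996, 0.087, 0.56], [-0.999, 0.028, 0.018, -0.057], [-0.021, -0.086, -0.996, 0.916], [0.0, 0.0, 0.0, 1.0]]
```

View pics/top0.png

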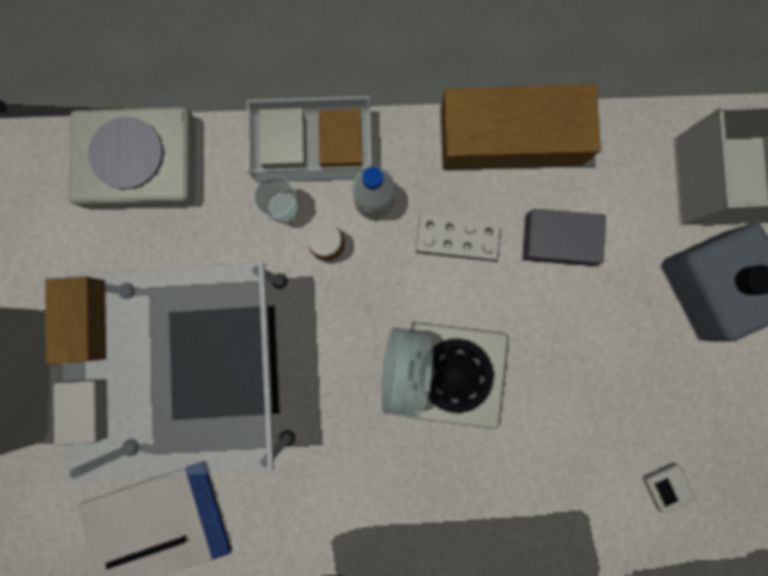

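View pics/scene0.png

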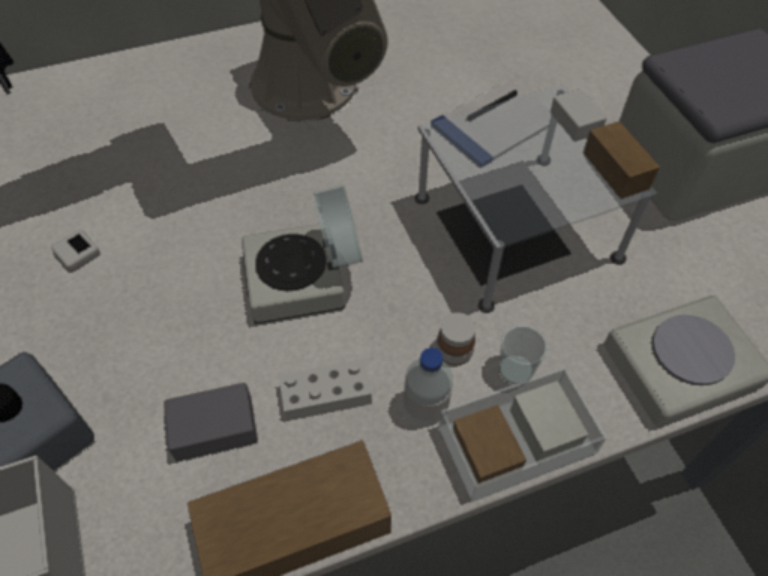

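The top view shows the centrifuge top face (corners ≈(413,323),(508,332),(498,426) at 768×576), front to the right (-y). The mat is at ≈(168..279,305..420), its riser open to the right. I'll refine these with masks.

```bash
cat > h.py <<'E'
import numpy as np,cv2
from cell import *
def cast(c,uv,z):
    E=c["extrinsics"];uv=np.atleast_2d(uv).astype(float)
    d=np.c_[(uv[:,0]-c["cx"])/c["fx"],(uv[:,1]-c["cy"])/c["fy"],np.ones(len(uv))]@E[:3,:3].T
    return E[:3,3]+d*((z-E[2,3])/d[:,2])[:,None]
def cloud(c):
    E=c["extrinsics"];v,u=np.mgrid[:384,:512];d=c["depth"]
    P=np.stack([(u-c["cx"])/c["fx"]*d,(v-c["cy"])/c["fy"]*d,d],-1)
    return P@E[:3,:3].T+E[:3,3]
def show(n,f,box=None):
    im=f[:,:,::-1]
    if box: im=im[box[1]:box[3],box[0]:box[2]]
    s=min(800/im.shape[1],600/im.shape[0]);cv2.imwrite(n,cv2.resize(im,None,fx=s,fy=s,interpolation=2))
E
python3 - <<'E'
from h import *
c=dict(np.load("pics/top0.npz"));f=c["frame"];g=f.max(2).astype(int);P=cloud(c)
# mat
m=np.zeros((384,512),np.uint8);m[190:290,105:190]=(g[190:290,105:190]<70)
n,l,s,_=cv2.connectedComponentsWithStats(m);i=1+s[1:,4].argmax()
r=cv2.minAreaRect(np.argwhere(l==i)[:,::-1].astype(np.float32));b=cv2.boxPoints(r)
w=cast(c,b,0);print("mat px",b.round(1).tolist(),"w",w.round(3).tolist(),w.mean(0).round(4),[np.linalg.norm(w[k]-w[k-1]).round(3) for k in range(4)])
# shelf front corners
print("shelf",cast(c,np.array([[257,263],[272,468]])/1.5,.173).round(3).tolist())
print("cf",cast(c,np.array([[413,323],[508,332],[498,426]])/1.5,.055).round(4).tolist())
R=P[:,:,2]
reg=np.zeros_like(m);reg[200:300,250:350]=(abs(R[200:300,250:350]-.055)<.006)
Q=P[reg>0];print("top pts",len(Q),np.median(Q,0).round(3))
r=cv2.minAreaRect(Q[:,:2].astype(np.float32));print("cf rect(depth)",r)
reg=np.zeros_like(m);reg[200:300,240:350]=(R[200:300,240:350]>.1)
Q=P[reg>0];print("lid",len(Q),Q.min(0).round(3) if len(Q) else 0,Q.max(0).round(3) if len(Q) else 0)
s=dict(np.load("pics/scene0.npz"));print("lid top from scene, px cols ok")
PS=cloud(s);q=PS[120:180,210:242].reshape(-1,3);q=q[q[:,2]>.1];print(len(q),q.min(0).round(3) if len(q) else 0,q.max(0).round(3) if len(q) else 0)
E
```

```text
mat px [[111.80000305175781, 207.3000030517578], [172.10000610351562, 204.60000610351562], [175.3000030517578, 276.5], [115.0, 279.1000061035156]] w [[0.602, 0.308, 0.0], [0.605, 0.154, 0.0], [0.426, 0.148, 0.0], [0.423, 0.299, 0.0]] [0.5141 0.2271 0.    ] [np.float64(0.179), np.float64(0.154), np.float64(0.179), np.float64(0.151)]
shelf [[0.657, 0.116, 0.173], [0.381, 0.098, 0.173]]
cf [[0.5702, -0.1022, 0.055], [0.5523, -0.2499, 0.055], [0.4087, -0.2278, 0.055]]
top pts 2040 [ 0.489 -0.196  0.056]
cf rect(depth) ((0.4887676239013672, -0.16534453630447388), (0.14954036474227905, 0.14957238733768463), 81.38463592529297)
lid 1740 [ 0.437 -0.119  0.1  ] [ 0.564 -0.049  0.916]
lid top from scene, px cols ok
1142 [ 0.452 -0.264  0.101] [ 1.189 -0.056  0.967]
```

```bash
python3 -m creep '[[0,0,0,0,0,-0.14],[0,0,0,0,0,-0.14],[0,0,0,0,0,-0.14],[0,0,0,0,0,-0.14],[0,0,0,0,0,-0.14],[0,0,0,0,0,-0.14],[0,0,0,0,0,-0.14],[0,0,0,0,0,-0.14]]' -1
python3 -m creep '[[3.3,1.4,0,0,0,0],[3.3,1.4,0,0,0,0],[3.3,1.4,0,0,0,0],[3.3,1.4,0,0,0,0],[3.3,1.4,0,0,0,0],[3.3,1.4,0,0,0,0],[3.3,1.4,0,0,0,0],[3.3,1.4,0,0,0,0],[3.3,1.4,0,0,0,0]]'
python3 -m creep '[[3.3,1.4,0,0,0,0],[3.3,1.4,0,0,0,0],[3.3,1.4,0,0,0,0],[3.3,1.4,0,0,0,0],[3.3,1.4,0,0,0,0],[3.3,1.4,0,0,0,0],[3.3,1.4,0,0,0,0],[3.3,1.4,0,0,0,0],[3.3,1.4,0,0,0,0],[0,0,0,0,0,0]]'
python3 - <<'E'
from h import *
o=get_obs();print(o["orientation"],o["joint_pos"])
E
```

```text
time: 0.9
tcp_pos: [0.1703, -0.5491, 0.4042]
orientation: [[0.144, 0.99, -0.0], [0.99, -0.144, 0.001], [0.001, -0.0, -1.0]]
force: [0.0, -0.4, 0.4]
grip_width: 0.001
grip_force: 0.0
time: 1.8
tcp_pos: [0.3397, -0.2729, 0.4045]
orientation: [[0.15, 0.989, -0.0], [0.989, -0.15, 0.0], [0.0, -0.0, -1.0]]
force: [1.0, -0.7, 1.0]
grip_width: 0.002
grip_force: 0.0
time: 2.8
tcp_pos: [0.5096, 0.0033, 0.404]
orientation: [[0.145, 0.989, 0.0], [0.989, -0.145, 0.001], [0.001, -0.0, -1.0]]
force: [-0.1, 0.0, 1.1]
grip_width: -0.001
grip_force: 0.0
[[ 1.44775163e-01  9.89464577e-01  4.78883896e-05]
 [ 9.89464124e-01 -1.44775142e-01  9.51739881e-04]
 [ 9.48645948e-04 -9.04044527e-05 -9.99999546e-01]] [-8.67013211e+00  1.07020246e+01 -6.96958558e+00  7.23338976e+01
  5.43211588e-02  8.96541262e+01]
```

```bash
python3 -m creep '[[0,0,2.4,0,0,0],[0,0,2.4,0,0,0],[0,0,2.4,0,0,0],[-2,0,0,0,0,0],[-2,0,0,0,0,0],[-1,0,0,0,0,0],[-1,0,0,0,0,0],[-1,0,0,0,0,0]]'
python3 -m creep '[[-1,0,0,0,0,0],[-1,0,0,0,0,0],[-1,0,0,0,0,0],[-1,0,0,0,0,0],[0,0,0,0,0,0]]'
python3 - <<'E'
from h import *
c=read_camera("scene");show("pics/s1.png",c["frame"],(100,60,360,260))
E
```

```text
time: 3.6
tcp_pos: [0.4977, -0.0693, 0.333]
orientation: [[0.15, 0.989, 0.001], [0.989, -0.15, 0.0], [0.0, 0.001, -1.0]]
force: [0.1, 0.6, 1.7]
grip_width: 0.006
grip_force: 0.9
time: 4.1
tcp_pos: [0.4917, -0.1095, 0.3324]
orientation: [[0.151, 0.989, -0.001], [0.989, -0.151, -0.001], [-0.001, -0.0, -1.0]]
force: [0.4, -0.4, 0.3]
grip_width: -0.005
grip_force: 0.0
```

View pics/s1.png

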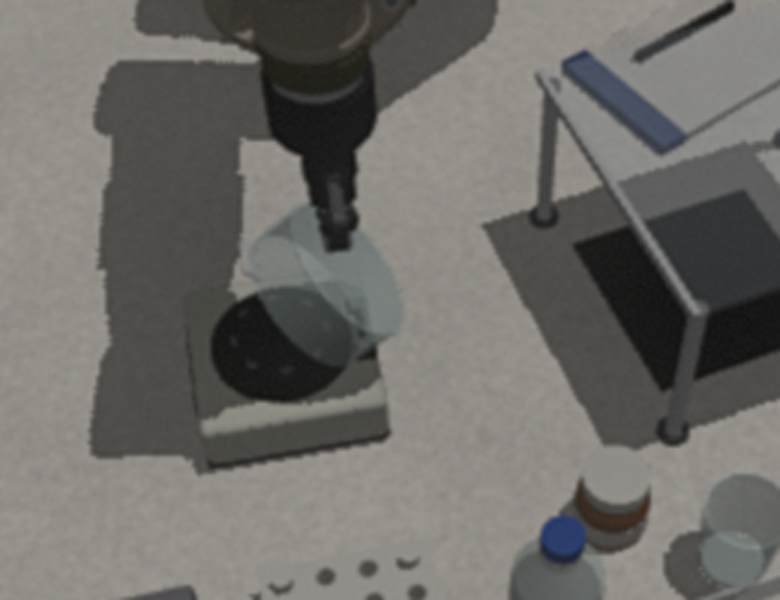

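The fingertip (≈(340,245)) is pushing the flat top, and the lid is about half closed. I'll continue along the arc.

```bash
python3 -m creep '[[-1.2,0,0.2,0,0,0],[-1.2,0,0.3,0,0,0],[-1.2,0,0.4,0,0,0],[-0.9,0,0.5,0,0,0],[-0.9,0,0.6,0,0,0],[-0.9,0,0.7,0,0,0],[0,0,0,0,0,0]]'
python3 -m creep '[[-0.7,0,0.8,0,0,0],[-0.7,0,0.8,0,0,0],[-0.6,0,0.8,0,0,0],[0,0,0,0,0,0]]'
```

```text
time: 4.85
tcp_pos: [0.4819, -0.1716, 0.3044]
orientation: [[0.151, 0.989, -0.002], [0.989, -0.151, 0.0], [0.0, -0.002, -1.0]]
force: [-0.6, -0.3, -0.1]
grip_width: -0.001
grip_force: 0.0
time: 5.25
tcp_pos: [0.479, -0.1908, 0.2802]
orientation: [[0.15, 0.989, -0.002], [0.989, -0.15, 0.001], [0.0, -0.002, -1.0]]
force: [-0.3, -0.4, -0.1]
grip_width: -0.001
grip_force: 0.0
```

```bash
python3 -m creep '[[0,0,0.1,0,0,0],[0,0,0.1,0,0,0],[0,0,0,0,0,0]]'
python3 -m creep '[[0,0,0.1,0,0,0],[0,0,0.1,0,0,0],[0,0,0,0,0,0]]'
```

```text
time: 5.55
tcp_pos: [0.4795, -0.1902, 0.2798]
orientation: [[0.149, 0.989, 0.0], [0.989, -0.149, -0.0], [-0.0, 0.0, -1.0]]
force: [-0.3, -0.1, -0.5]
grip_width: -0.0
grip_force: 0.0
time: 5.85
tcp_pos: [0.4796, -0.1904, 0.2784]
orientation: [[0.149, 0.989, 0.001], [0.989, -0.149, -0.001], [-0.001, 0.001, -1.0]]
force: [-0.9, 0.5, 4.0]
grip_width: 0.004
grip_force: 2.2
```

```bash
python3 -m creep '[[0,0,0.2,0,0,0],[0,0,0,0,0,0]]'
python3 -m creep '[[0,0,-1,0,0,0],[0,0,-4,0,0,0],[0,0,-4,0,0,0],[0,0,-3,0,0,0],[-4,0,0,0,0,0],[-4,0,0,0,0,0],[-4,0,0,0,0,0],[-4,0,0,0,0,0],[-4,0,0,0,0,0],[-2,0,0,0,0,0],[0,0,0,0,0,0]]' 1
python3 - <<'E'
from h import *
c=read_camera("top");show("pics/t2.png",c["frame"],(100,170,400,384));P=cloud(c)
R=P[:,:,2];m=np.zeros(R.shape,np.uint8);m[190:320,230:360]=abs(R[190:320,230:360]-.055)<.006
n,l,s,_=cv2.connectedComponentsWithStats(m);i=1+s[1:,4].argmax()
r=cv2.minAreaRect(P[l==i][:,:2].astype(np.float32));print(r)
# bright-rim mask fit
s=read_camera("scene");show("pics/s2.png",s["frame"],(100,60,360,260));
P=cloud(s);x=P[...,0];y=P[...,1];q=P[(abs(x-.489)<.03)&(abs(y+.165)<.03)&(P[...,2]>.03)&(P[...,2]<.2)];print(len(q),np.percentile(q[:,2],[5,50,95]))
# mat, top: brightness < local threshold along lines
f=c["frame"].max(2).astype(int)
print(f[240,100:215].tolist())
E
```

```text
time: 6.05
tcp_pos: [0.4795, -0.1904, 0.2781]
orientation: [[0.149, 0.989, 0.002], [0.989, -0.149, -0.001], [-0.001, 0.002, -1.0]]
force: [-5.0, 2.9, 17.5]
grip_width: -0.002
grip_force: 8.9
time: 7.15
tcp_pos: [0.4459, -0.4107, 0.3949]
orientation: [[0.153, 0.988, -0.0], [0.988, -0.153, -0.0], [-0.0, -0.0, -1.0]]
force: [0.5, 1.0, 0.4]
grip_width: 1.0
grip_force: 0.0
((0.5355532169342041, -0.17232176661491394), (0.15010179579257965, 0.05685003474354744), 80.0765380859375)
494 [0.10265362 0.10528207 0.10794786]
[120, 103, 98, 98, 98, 99, 98, 98, 99, 98, 99, 98, 95, 80, 61, 55, 52, 52, 53, 54, 53, 52, 52, 52, 53, 52, 51, 55, 53, 54, 53, 54, 53, 53, 54, 54, 54, 54, 54, 53, 54, 53, 53, 54, 53, 52, 54, 53, 54, 53, 55, 56, 57, 54, 56, 54, 54, 55, 56, 55, 54, 57, 54, 56, 55, 54, 55, 56, 53, 54, 54, 55, 53, 54, 82, 123, 146, 142, 107, 60, 20, 8, 6, 14, 35, 61, 73, 77, 77, 75, 75, 77, 76, 77, 77, 74, 73, 75, 77, 79, 77, 77, 77, 79, 77, 78, 78, 77, 78, 76, 76, 96, 128, 144, 148]
```

View pics/t2.png

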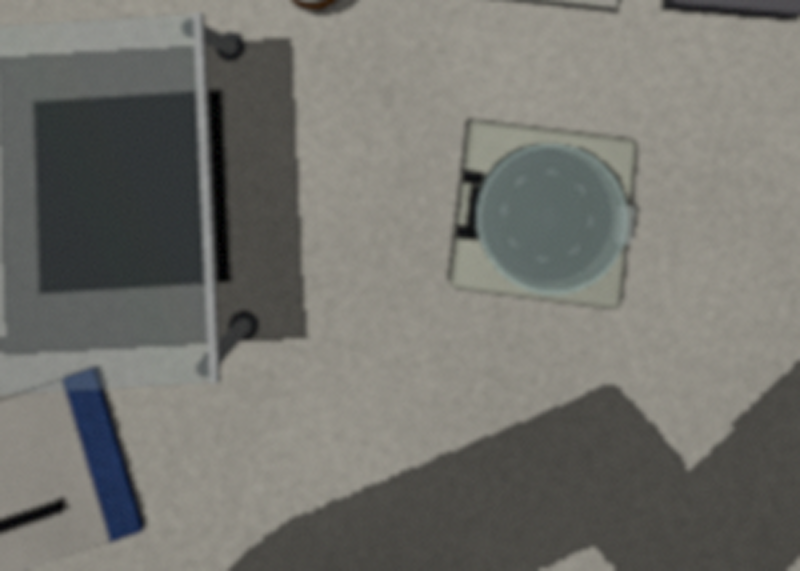

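View pics/s2.png

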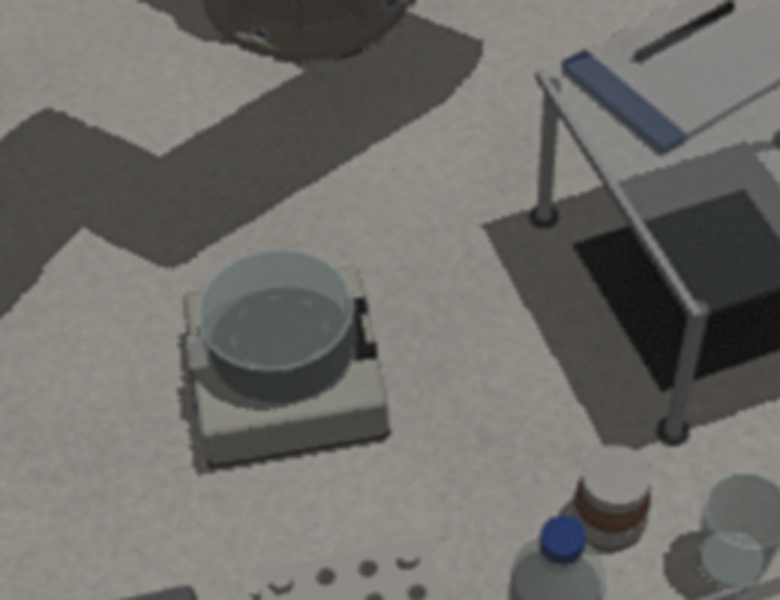

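Lid shut: top measured at 105 mm. In t2 the base corners are (467,119),(637,141),(620,306),(450,284), and the mat corners are (35,103),(220,92),(230,280),(40,293).

```bash
python3 - <<'E'
from h import *
c=dict(np.load("pics/top0.npz"))
px=lambda L:np.array(L)*300/800+[100-.3,170-.3]
for L,z in(([[450,284],[467,119],[637,141],[620,306]],.055),([[230,280],[220,92],[35,103],[40,293]],0)):
    w=cast(c,px(L),z)[:,:2];print(w.round(3).tolist(),w.mean(0).round(4),[np.linalg.norm(w[k]-w[k-1]).round(3) for k in range(4)])
    e=[(w[1]-w[0]),(w[2]-w[3]),(w[2]-w[1]),(w[3]-w[0])]
    print([np.degrees(np.arctan2(v[1],v[0])).round(1) for v in e])
E
```

```text
[[0.43, -0.082], [0.573, -0.101], [0.549, -0.25], [0.408, -0.228]] [ 0.4899 -0.1651] [np.float64(0.148), np.float64(0.144), np.float64(0.15), np.float64(0.143)]
[np.float64(-7.7), np.float64(-8.6), np.float64(-98.9), np.float64(-98.6)]
[[0.43, 0.121], [0.605, 0.129], [0.599, 0.305], [0.422, 0.299]] [0.5141 0.2136] [np.float64(0.178), np.float64(0.175), np.float64(0.177), np.float64(0.178)]
[np.float64(2.5), np.float64(1.9), np.float64(91.8), np.float64(92.5)]
```

```bash
python3 -m creep '[[0,0.6,0,0,0.14,0],[0,0,0,0,0.14,0],[0,0,0,0,0.14,0],[0,0,0,0,0.14,0],[0,0,0,0,0.14,0],[0,0,0,0,0,0]]'
python3 -m creep '[[-2.57,0,3.06,0,0,0],[-2.57,0,3.06,0,0,0],[-2.57,0,3.06,0,0,0],[-2.57,0,3.06,0,0,0],[-2.57,0,3.06,0,0,0],[0,0,0,0,0,0]]'
python3 - <<'E'
from h import *
o=get_obs();print(np.round(o["joint_pos"],1));R=o["orientation"];h=np.array([.148,.989,0]);p=o["tcp_pos"]-np.array([.489,-.165,0]);print("along",p@h,"lat",p@[.989,-.148,0],"tip",o["tcp_pos"]+np.array(R)[:,2]*.160)
c=read_camera("scene");show("pics/s3.png",c["frame"],(50,40,330,250))
E
```

```text
time: 7.85
tcp_pos: [0.4529, -0.4086, 0.3934]
orientation: [[0.116, 0.989, 0.093], [0.752, -0.149, 0.642], [0.648, -0.005, -0.761]]
force: [-0.6, -1.2, 0.1]
grip_width: 1.002
grip_force: 0.0
time: 8.45
tcp_pos: [0.4521, -0.4061, 0.1918]
orientation: [[0.116, 0.989, 0.091], [0.755, -0.147, 0.639], [0.646, -0.005, -0.764]]
force: [-0.5, 0.9, -0.3]
grip_width: 1.002
grip_force: 0.0
[-54.9  44.3   8.2  85.5  26.3  36.2]
along -0.24388409898244476 lat -0.000805139141160034 tip [ 0.46669555 -0.30382267  0.06958432]
```

View pics/s3.png

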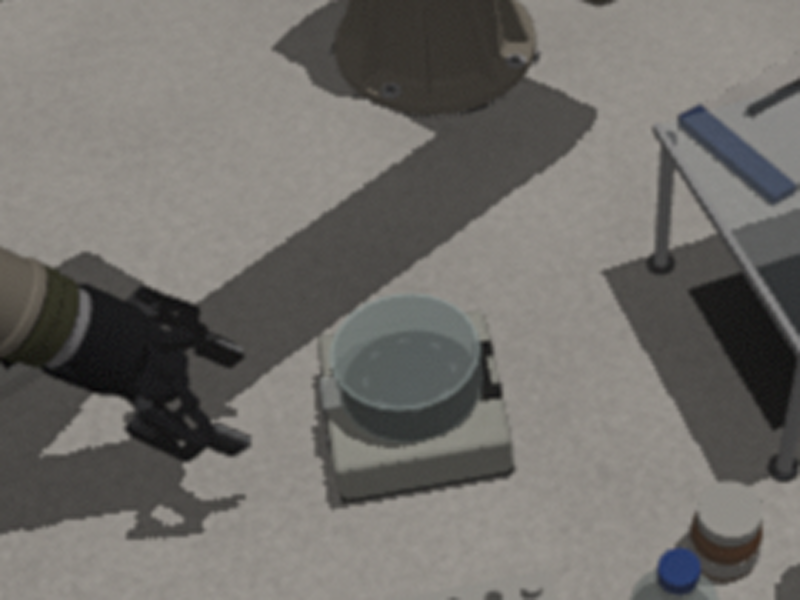

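The open fingertips (≈(240,350) and (245,440)) stand squarely in front of the front face. I'll lower the tool and approach.

```bash
python3 -m creep '[[-1.3,0,1.53,0,0,0],[-1.3,0,1.53,0,0,0],[0,0,0,0,0,0],[1.53,0,1.29,0,0,0],[1.53,0,1.29,0,0,0],[0.77,0,0.64,0,0,0],[0,0,0,0,0,0]]'
python3 -m creep '[[0.77,0,0.64,0,0,0],[0.77,0,0.64,0,0,0],[0,0,0,0,0,0]]'
```

```text
time: 9.2
tcp_pos: [0.4608, -0.3583, 0.1582]
orientation: [[0.112, 0.989, 0.096], [0.758, -0.147, 0.635], [0.643, 0.002, -0.766]]
force: [1.0, -0.6, -0.2]
grip_width: 1.003
grip_force: 0.0
time: 9.5
tcp_pos: [0.4633, -0.339, 0.1565]
orientation: [[0.114, 0.989, 0.097], [0.757, -0.149, 0.637], [0.644, 0.001, -0.765]]
force: [0.3, -0.5, 0.4]
grip_width: 1.002
grip_force: 0.0
```

```bash
python3 -m creep '[[-0.5,0,0.6,0,0,0],[0.77,0.09,0.64,0.0032,0,-0.0038],[0.77,0.09,0.64,0.0032,0,-0.0038],[0.77,0.09,0.64,0.0032,0,-0.0038],[0.77,0.09,0.64,0.0032,0,-0.0038],[0,0,0,0,0,0]]'
python3 -m creep '[[0.77,0.09,0.64,0.0032,0,-0.0038],[0.77,0.09,0.64,0.0032,0,-0.0038],[0.77,0.09,0.64,0.0032,0,-0.0038],[0.77,0.09,0.64,0.0032,0,-0.0038],[0.77,0.09,0.64,0.0032,0,-0.0038],[0.77,0.09,0.64,0.0032,0,-0.0038],[0.77,0.09,0.64,0.0032,0,-0.0038],[0.77,0.09,0.64,0.0032,0,-0.0038],[0.77,0.09,0.64,0.0032,0,-0.0038],[0.77,0.09,0.64,0.0032,0,-0.0038],[0,0,0,0,0,0]]'
cat >> h.py <<'E'
def base(name,out,box):
    o=get_obs();R=np.array(o["orientation"]);c=read_camera("top");show(out,c["frame"],box)
    np.savez("pics/last.npz",**c)
    print("tcp",np.round(o["tcp_pos"],4),"toolyaw",np.degrees(np.arctan2(-R[0,1],R[1,1]))+180,"tip",(o["tcp_pos"]+R[:,2]*.16).round(4),"j",np.round(o["joint_pos"],0))
    P=cloud(c);m=((abs(P[...,2]-.105)<.006)).astype(np.uint8);m[:,:185]*=(m[:,:185]>5)
    n,l,s,_=cv2.connectedComponentsWithStats(m)
    for i in range(1,n):
        if s[i,4]>200: print("z105 blob",s[i].tolist(),P[l==i].mean(0).round(3))
E
python3 -c "
from h import *
base('top','pics/t4.png',(100,170,400,384))"
```

```text
time: 10.1
tcp_pos: [0.4724, -0.2982, 0.1484]
orientation: [[0.098, 0.992, 0.082], [0.757, -0.128, 0.641], [0.646, -0.001, -0.764]]
force: [-0.7, 0.7, 0.2]
grip_width: 1.001
grip_force: 0.0
time: 11.2
tcp_pos: [0.4919, -0.1998, 0.1492]
orientation: [[0.061, 0.997, 0.05], [0.761, -0.079, 0.644], [0.646, -0.001, -0.764]]
force: [-0.6, -0.1, 1.0]
grip_width: 1.0
grip_force: 0.0
tcp [ 0.4919 -0.1998  0.1492] toolyaw 85.47523359045682 tip [ 0.4999 -0.0968  0.027 ] j [-38.  36. -13.  65.  32.  49.]
z105 blob [471, 75, 17, 66, 228] [ 0.798 -0.557  0.105]
z105 blob [235, 112, 27, 25, 206] [ 0.772 -0.045  0.105]
z105 blob [211, 217, 56, 57, 2466] [ 0.506 -0.016  0.105]
z105 blob [292, 217, 20, 64, 416] [ 0.496 -0.152  0.105]
```

View pics/t4.png

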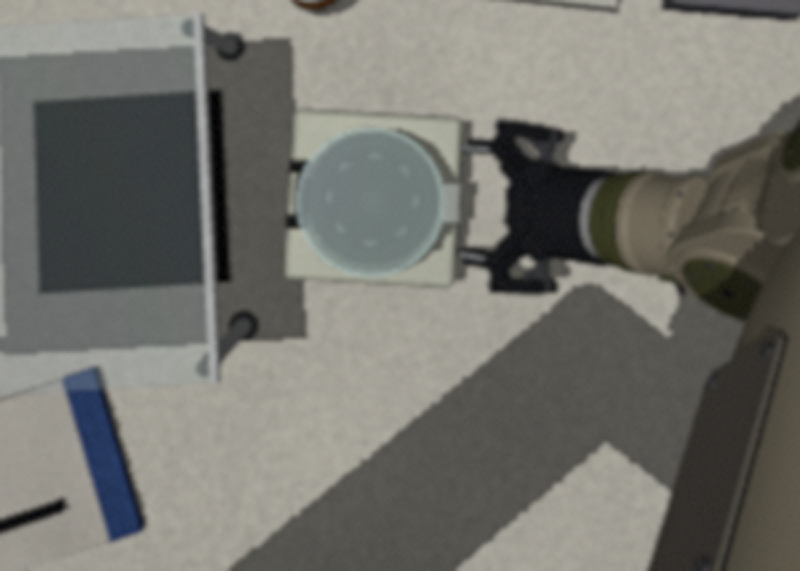

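Base tracks the fingers squarely; lid centre (.506,-.016). 23 cm and 6.7° remain.

```bash
python3 -m creep '[[0.77,0.1,0.64,0.0033,0,-0.0039],[0.77,0.1,0.64,0.0033,0,-0.0039],[0.77,0.1,0.64,0.0033,0,-0.0039],[0.77,0.1,0.64,0.0033,0,-0.0039],[0.77,0.1,0.64,0.0033,0,-0.0039],[0.77,0.1,0.64,0.0033,0,-0.0039],[0.77,0.1,0.64,0.0033,0,-0.0039],[0.77,0.1,0.64,0.0033,0,-0.0039],[0.77,0.1,0.64,0.0033,0,-0.0039],[0.77,0.1,0.64,0.0033,0,-0.0039],[0,0,0,0,0,0]]'
python3 -c "
from h import *
base('top','pics/t5.png',(50,140,350,354))"
```

```text
time: 12.35
tcp_pos: [0.5075, -0.1005, 0.1498]
orientation: [[0.022, 1.0, 0.017], [0.763, -0.028, 0.645], [0.646, -0.001, -0.764]]
force: [-0.1, -0.5, 0.4]
grip_width: 0.998
grip_force: 0.0
tcp [ 0.5075 -0.1005  0.1498] toolyaw 88.41606612461807 tip [0.5102 0.0028 0.0276] j [-28.  33. -19.  59.  35.  57.]
z105 blob [471, 76, 23, 65, 234] [ 0.793 -0.557  0.105]
z105 blob [235, 112, 27, 25, 213] [ 0.773 -0.045  0.105]
z105 blob [185, 216, 37, 56, 1709] [0.512 0.068 0.105]
```

View pics/t5.png

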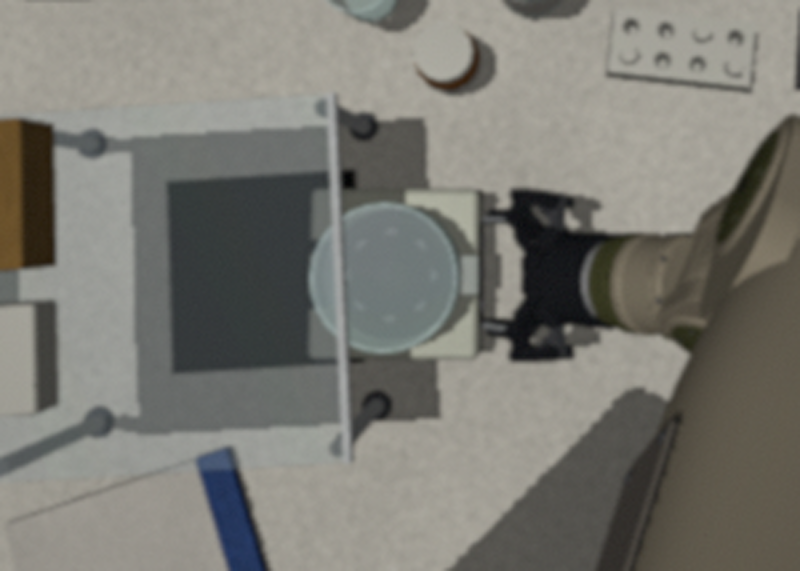

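The base is entering under the shelf, centred on the mat, with no contact with the posts. I'll continue.

```bash
python3 -m creep '[[0.77,0.1,0.64,0.0033,0,-0.0039],[0.77,0.1,0.64,0.0033,0,-0.0039],[0.77,0.1,0.64,0.0033,0,-0.0039],[0.77,0.1,0.64,0.0033,0,-0.0039],[0.77,0.1,0.64,0.0033,0,-0.0039],[0.77,0.1,0.64,0.0033,0,-0.0039],[0.77,0.1,0.64,0.0033,0,-0.0039],[0,0,0,0,0,0]]'
python3 -m creep '[[0.77,0.1,0.64,0.0033,0,-0.0039],[0.77,0.1,0.64,0.0033,0,-0.0039],[0.77,0.1,0.64,0.0033,0,-0.0039],[0.77,0.1,0.64,0.0033,0,-0.0039],[0.5,0.06,0.42,0.0033,0,-0.0039],[0,0,0,0,0,0]]'
python3 -c "
from h import *
base('top','pics/t6.png',(70,160,270,303))"
```

```text
time: 13.2
tcp_pos: [0.5153, -0.0305, 0.1502]
orientation: [[-0.006, 1.0, -0.006], [0.764, 0.008, 0.645], [0.645, -0.001, -0.764]]
force: [1.2, 0.2, -0.1]
grip_width: 0.997
grip_force: 0.0
time: 13.8
tcp_pos: [0.5192, 0.0156, 0.1504]
orientation: [[-0.025, 0.999, -0.022], [0.764, 0.034, 0.645], [0.645, -0.001, -0.764]]
force: [-0.1, -0.2, 0.3]
grip_width: 0.999
grip_force: 0.0
tcp [0.5192 0.0156 0.1504] toolyaw 91.92485201836358 tip [0.5157 0.1188 0.0282] j [-16.  31. -22.  51.  38.  67.]
z105 blob [471, 76, 24, 65, 229] [ 0.792 -0.558  0.105]
```

View pics/t6.png

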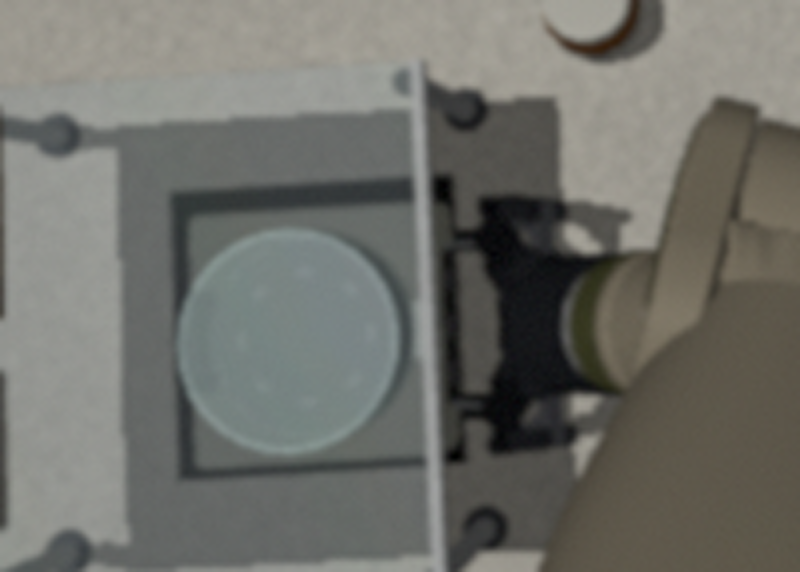

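The base now nearly covers the mat: its back corners are at (188,212) and (197,470), and the mat corners are at (173,195),(182,478),(452,178),(463,460). I'll compute the margins.

```bash
python3 - <<'E'
from h import *
c=dict(np.load("pics/last.npz"));px=lambda L:np.array(L)/4+[70-.4,160-.4]
m=cast(c,px([[173,195],[182,478],[463,460],[452,178]]),0)[:,:2];b=cast(c,px([[188,212],[197,470]]),.055)[:,:2]
print("mat",m.round(4).tolist(),m.mean(0)); print("base back",b.round(4).tolist(),np.linalg.norm(b[0]-b[1]))
a=b[0]-b[1];a/=np.linalg.norm(a);h=np.array([-a[1],a[0]]);print("yaw",np.degrees(np.arctan2(h[1],h[0])),"centre",b.mean(0)-.075*h)
# lid circle fit
l=cast(c,px([[291,341]]),.105);print("lid centre",l)
E
```

```text
mat [[0.5994, 0.3051], [0.4232, 0.2983], [0.4301, 0.1227], [0.6054, 0.1277]] [0.51451078 0.21346679]
base back [[0.5867, 0.2743], [0.4358, 0.2682]] 0.1510405528772577
yaw 92.32285752043319 centre [0.51427256 0.19629976]
lid centre [[0.51214726 0.19710502 0.105     ]]
```

```bash
python3 -m creep '[[0.39,0,0.32,0,0,0],[0.39,0,0.32,0,0,0],[0.31,0,0.26,0,0,0],[0.15,0,0.13,0,0,0],[0,0,0,0,0,0]]'
python3 -m creep '[[-0.77,0,-0.64,0,0,0],[-1.53,0,-1.29,0,0,0],[-1.53,0,-1.29,0,0,0],[-2.3,0,-1.93,0,0,0],[-2.3,0,-1.93,0,0,0],[-2.3,0,-1.93,0,0,0],[-2.3,0,-1.93,0,0,0],[-2.3,0,-1.93,0,0,0],[-2.3,0,-1.93,0,0,0],[-2.3,0,-1.93,0,0,0],[0,0,0,0,0,0]]'
python3 -c "
from h import *
base('top','pics/t7.png',(70,160,270,303))
s=read_camera('scene');f=np.hstack([s['frame'][60:260,230:480]]);show('pics/s7.png',f)
a=cv2.imread('pics/t7.png');b=cv2.imread('pics/s7.png');b=cv2.resize(b,(400,320));a=cv2.resize(a,(800,572))
cv2.imwrite('pics/c7.png',a)"
```

```text
time: 14.35
tcp_pos: [0.519, 0.0307, 0.1505]
orientation: [[-0.025, 0.999, -0.021], [0.764, 0.032, 0.644], [0.644, 0.0, -0.765]]
force: [0.7, -1.7, 0.7]
grip_width: 0.997
grip_force: 0.6
time: 15.45
tcp_pos: [0.5273, -0.2339, 0.1497]
orientation: [[-0.022, 1.0, -0.017], [0.765, 0.027, 0.643], [0.644, 0.001, -0.765]]
force: [-0.9, 0.2, 0.0]
grip_width: 1.0
grip_force: 0.0
tcp [ 0.5273 -0.2339  0.1497] toolyaw 91.57501544383973 tip [ 0.5247 -0.1309  0.0272] j [-38.  42.  -3.  74.  30.  43.]
z105 blob [471, 76, 30, 65, 239] [ 0.79  -0.559  0.105]
z105 blob [235, 111, 27, 26, 212] [ 0.772 -0.045  0.105]
z105 blob [307, 203, 20, 63, 444] [ 0.528 -0.185  0.105]
```

View pics/c7.png

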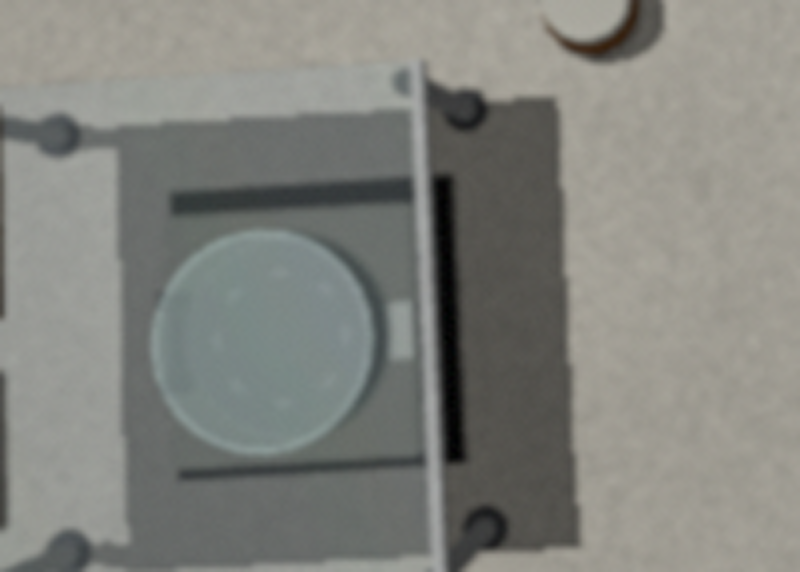

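View pics/s7.png

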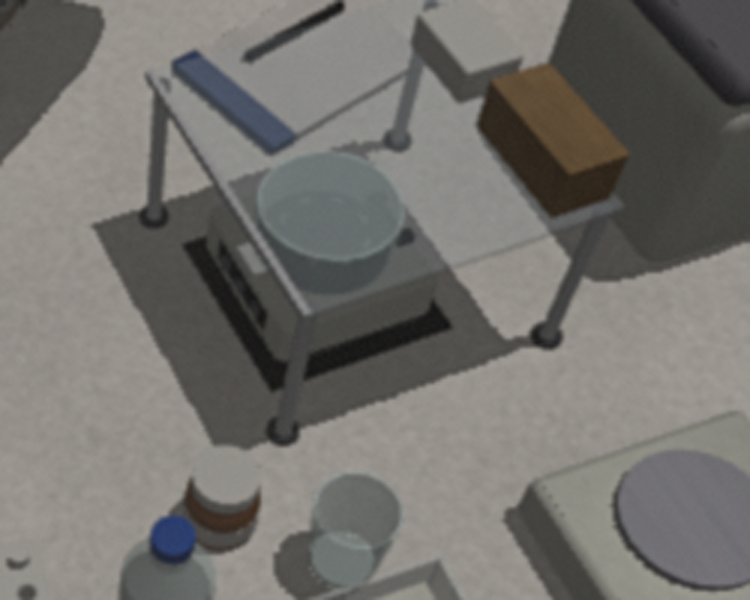

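Both views show the lid shut and the base within the mat, with the dark border visible at the front and both sides. The lid centre has moved about 16 mm from .197, to y≈.213, against the mat centre's .2135. The panel faces out and the tool is clear.

```bash
python3 -c "
from cell import *
print(close_job())"
```

```text
the job is handed in; nothing more can be done
None
```

The mini centrifuge's lid was shut out on the open bench, then it was pushed under the riser and sits centred on the dark mat, panel facing out; I saw no contact with the riser or other items, and the job is handed in at about 16 s.

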